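# Run the sample carriage home on the twin-knob loading stage

## Robot

A 7-joint arm with a two-finger parallel gripper is mounted at the origin on the work surface. World frame = base frame: x ahead of the robot, y to its left, z up, the work surface at z = 0. Lengths are in m, angles in rad, forces in N, time in s.
With the tool pointing down it reaches from about 0.425 to 0.875 m from the base axis. Payload 8.4 kg.
Tool frame: the origin (TCP) lies midway between the tips of the shut fingers; the grasp point (between the pads) lies 19 mm behind it; z points along the fingers, y is the line along which they close (so a half turn about z gives the same grasp; the last joint's range is limited). The gripper opens to 85 mm and grips with 20 to 120 N. Pads are 22 mm wide; open, the fingers measure 114 mm over their backs; the gripper's body (76 mm by 85 mm) begins 54 mm behind the grasp point. The pads swing forward as they close: fully open they stand 13 mm farther back than shut.
Start: joints at [-1.248, 0.333, 0.04, 1.465, -0.013, 1.343, -0.059], TCP at [0.266, 0.593, 0.231] pointing down, gripper open.
Joint ranges: [-2.58, 2.58], [-0.38, 2.09], [-1.3, 1.39], [0.25, 2.4], [-1.5, 4.64], [0.08, 2.09], [-2.65, 2.65]. Speed limits (rad/s): [2.22, 2.22, 2.79, 2.79, 3.14, 3.14, 3.14].

## Interface

Orientations are given as a 3x3 rotation matrix whose columns are the frame's x, y, z axes.
In Python, from cell import robot, capture, masks_of gives the robot as it stands. The module is installed in compiled form; this text tells all that it offers.
- The arm moves only by the tool move_arm, never from a script. Its argument "targets" is a list of rows, each a list of 3 entries, a list of its own where there are three numbers: the shift along the world's x, y, z in cm, then the turn, a rotation vector about the world's x, y, z in rad, then the opening, from -1 (shut) to 1 (fully open). A call has 1 to 20 rows; each row is the pose to reach, as a shift and turn from the pose commanded when the call began; what a row does not reach only later rows make up. A row lasts 1/12 s, in which the tool goes at most 41.7 mm and 7.16 degrees, less where a joint would pass 70% of its speed; a pose out of reach is approached as far as the arm can. A call with a gripper value outside its range is refused whole. The fingers move at their own pace and stop on an object; "grip_force" is the grip in N (left out, the last holds). Time passes only in rows, so rows that repeat a pose let the fingers close. It gives the time, the measured TCP pose, the force, the opening and the grip force at its end, in the units of the state.
- robot.get_obs(): the state, without advancing time (a new reading comes with each control period).
- capture(name): name is "scene" or "top"; returns a dict with "frame" (420x560x3 uint8, blue, green, red), "fovy" (degrees; the focal length in pixels is half the picture's height over the tangent of half this angle, whatever the lens; pixels are square), "cx", "cy" (the principal point, pixels), "T" (4x4, takes a point from camera to world coordinates). Camera axes: x right, y down, z forward; pixel columns grow to the right and rows downward; lengths in m; the calibration is good to about 2 mm. A picture is of the moment at which its call begins. There is no depth.
- robot.close_job(): hands the job in; it is judged then, once.
Trained networks look in a picture, given as the dict that the camera call returned (one of the last four; its "shot" number tells which), for a name from the list of things; names that differ only in an ending like _2 or _b are one class to them, and where a whole thing is asked for, a point or a joint stands for the part that bears it (a point fixed in the world has none). Each returns a list of dicts, best first, with "p" (0 to 1); they miss things now and then, are a little off and sometimes report something else, mostly with a low value. They report only what shows in the picture. A call takes as long as a camera call.
- masks_of(picture, label): "region" (420x560 bool, what is visible of it) and "point" ([column, row] in pixels, amid what is visible of it).
The state is a dict: "time_s": time; "qpos": joint angles; "qd": joint speeds; "tau": joint torques, N m; "ee_pos": TCP position; "tool_rot": TCP orientation; "ft_force": force on the tool from outside, world axes, zero at the start; "ft_torque": the same for the moment, N m; "finger_gap": finger opening in m; "grip_force": force on a finger pad.
Only numpy, scipy, OpenCV 4.12 (cv2) and the standard library are available. Lean on these libraries where they do the work, as an engineer would, in place of code of your own. Each camera call takes 0.05 s, during which the arm holds its last target. There are 200 camera calls.

## Task

On the loading stage, bring the sample carriage fully home against the dock and square to it, by turning its two bar-grip knobs clockwise. Work them alternately in small steps (about a quarter turn at a time) so that the carriage is never more than 10 degrees askew; do not push the carriage itself. Let go of the knobs when it is home.

Things in the scene. Friction and masses are not known exactly. Their poses are not given: they have to be found in the camera images.
- knob_left_grip (a point): Left (robot's view) black knob: upright bar grip 42 mm long, 14 thick, 32 tall on a disc 44 mm across, on a grey 50 mm housing. Point on the vertical axis, 7 mm below the bar's top, 23 mm above the disc's top, 89 mm above the desk. x along the bar, z up; turns with it. Clockwise from above moves the carriage's left end to the dock, 14 mm per rad. Stiff (0.1 N m), stays where left.
- knob_right_grip (a point): Right knob, same as the left, 170 mm from it; clockwise moves the carriage's right end to the dock, 14 mm per rad. From the start each knob needs 2.7 rad (plan two grasps each), and stops when its end is home.
- carriage: Sample carriage: cream plate 60 x 220 x 12 mm with five steel pans, lying across the stage beyond the knobs. Origin at the plate's centre; x towards the dock, y along its length to the left, z up. Driven at two points 85 mm left and right of the centre along y: the centre moves by the mean of the two ends, and it turns askew by their difference.
- home (a point): Fixed point of the stage where the carriage's centre lies when fully home, with the axes it has when square: x from the knobs to the dock (dark steel block across the far end), y left, z up. The knob axes lie 145 mm back from it along -x and 85 mm to each side. The aluminium base plate (270 x 280 x 12 mm) is bolted down.

How it is judged:
By the outcome, as a careful person would: the job done as asked, in the order asked, and still so for the second after the job is handed in, with the robot touching nothing.
It also fails if it takes over 59 s, if anything falls off the work surface, if the arm or the gripper's body presses on something with over 40 N, if the wrist force passes 120 N, or if a joint passes its speed limit or range.

## Working session

There is one attempt and no reset: what is moved stays moved. The work goes in short steps, Python scripts to look and compute and a tool call to move; the robot and the scene stay as the last step left them, time stands still between calls to the robot, and variables do not carry over. Pictures are saved under pics/ and viewed, at most 10 in all, crops included, and the job is handed in when it is done.

Besides the shell and the picture viewer there is one more tool, called after "Emit:" by a JSON object that holds its "fn" and its "kwargs". move_arm: Moves the arm, as the interface text tells. Its arguments: {"type":"object","properties":{"targets":{"type":"array"},"grip_force":{"type":"number"}},"required":["targets"]}

```bash
mkdir -p pics; cat > h.py <<'E'
import numpy as np, cv2
from cell import robot, capture, masks_of
def f(c): return 210/np.tan(np.radians(c["fovy"])/2)
def ray(c,p,z):
    d=c["T"][:3,:3]@np.array([(p[0]-c["cx"])/f(c),(p[1]-c["cy"])/f(c),1]); o=c["T"][:3,3]
    return o+d*(z-o[2])/d[2]
def proj(c,X):
    v=np.linalg.inv(c["T"])@np.append(X,1); return [c["cx"]+f(c)*v[0]/v[2],c["cy"]+f(c)*v[1]/v[2]]
E
python3 - <<'E'
from h import *
o=robot.get_obs(); print(o["time_s"],o["ee_pos"],o["tool_rot"].round(3) if hasattr(o["tool_rot"],'round') else o["tool_rot"],o["ft_force"],o["finger_gap"])
for n in("top","scene"):
    c=capture(n); cv2.imwrite(f"pics/{n}0.png",c["frame"]); print(n,c["T"].round(3).tolist(),f(c))
    for l in("knob_left_grip","knob_right_grip","carriage"):
        for m in masks_of(c,l)[:3]:
            r=m["region"].astype(np.uint8); print(l,m["p"],m["point"],r.sum(),cv2.minAreaRect(cv2.findNonZero(r)), ray(c,m["point"],.089 if 'k' in l[:1] else .03).round(3))
E
```

```text
0.0 [0.26593234 0.59260323 0.2303964 ] [[-0.912  0.409 -0.001]
 [ 0.409  0.912 -0.002]
 [-0.    -0.002 -1.   ]] [0.1248464  0.26616027 0.7653739 ] 0.08566064452356623
top [[0.006, -0.984, 0.18, 0.457], [-1.0, -0.006, 0.0, 0.035], [0.001, -0.18, -0.984, 0.92], [0.0, 0.0, 0.0, 1.0]] 543.0184085972589
knob_left_grip 0.69 [340.7, 237.4] 570 ((343.5, 240.5), (25.455841064453125, 25.45584487915039), 45.0) [ 0.57  -0.06   0.089]
knob_right_grip 0.74 [445.3, 225.1] 618 ((446.70001220703125, 221.6000213623047), (26.879358291625977, 26.879358291625977), 71.56504821777344) [ 0.59  -0.222  0.089]
scene [[0.895, 0.22, -0.389, 0.958], [0.446, -0.488, 0.75, -0.58], [-0.024, -0.845, -0.535, 0.561], [0.0, 0.0, 0.0, 1.0]] 506.4965087013486
knob_right_grip 0.89 [164.0, 335.1] 1049 ((166.269775390625, 333.64501953125), (38.82252883911133, 33.32792663574219), 82.23483276367188) [ 0.611 -0.25   0.089]
carriage 0.58 [265.6, 336.4] 4848 ((262.8276062011719, 333.06903076171875), (47.00770950317383, 132.09429931640625), 23.198591232299805) [ 0.698 -0.15   0.03 ]
```

View pics/top0.png

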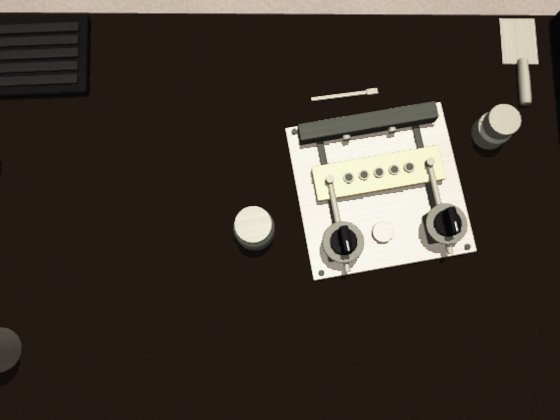

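View pics/scene0.png

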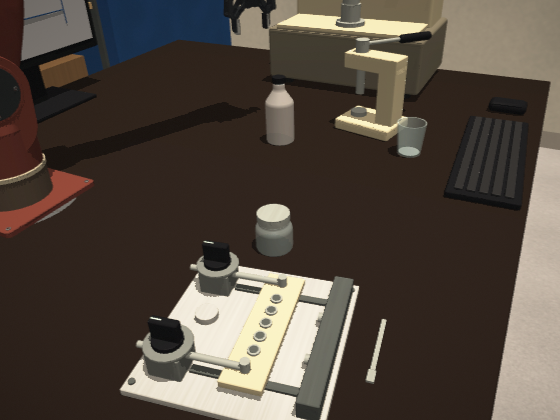

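```bash
python3 - <<'E'
from h import *
im=cv2.imread("pics/top0.png")[85:285,280:480]
g=np.clip(im.astype(float)*1.0,0,255); g=(255*(g/255)**.6).astype(np.uint8)
cv2.imwrite("pics/crop0.png",cv2.resize(g[:,:],(600,600),interpolation=cv2.INTER_CUBIC))
b=(cv2.cvtColor(im,cv2.COLOR_BGR2GRAY)>110).astype(np.uint8)
b=cv2.morphologyEx(b,cv2.MORPH_CLOSE,np.ones((25,25)))
k=max(cv2.findContours(b,0,1)[0],key=cv2.contourArea)
print(cv2.minAreaRect(k),cv2.boxPoints(cv2.minAreaRect(k))+[280,85])
E
```

```text
((95.30082702636719, 88.75311279296875), (204.6485595703125, 181.2012481689453), 75.0685806274414) [[261.39418983  98.22821808]
 [436.47717285  51.53942108]
 [489.2074585  249.27801514]
 [314.1244812  295.96679688]]
```

View pics/crop0.png

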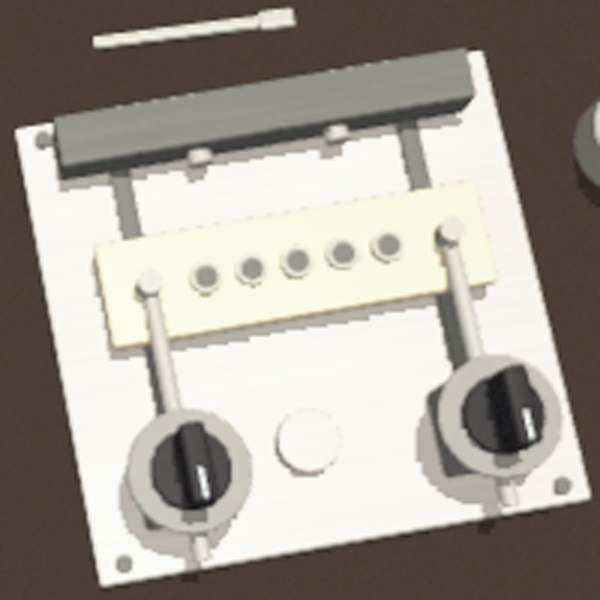

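```bash
python3 - <<'E'
from h import *
c=capture("top"); P=lambda p,z: ray(c,[(p[0]+.5)/3-.5+280,(p[1]+.5)/3-.5+85],z)
k=[P(p,.012) for p in((100,587),(590,497),(485,52),(18,128))]
for i in range(4):
    d=k[(i+1)%4]-k[i]; print(k[i].round(4),np.linalg.norm(d).round(4),np.degrees(np.arctan2(d[1],d[0])).round(1))
for n,a,z in(("disc",((190,468),(502,413)),.066),("ring",((189,471),(500,416)),.06)):
    A,B=P(a[0],z),P(a[1],z); d=A-B; print(n,A.round(4),B.round(4),np.linalg.norm(d),np.degrees(np.arctan2(d[1],d[0]))-90)
q=[P(p,.024) for p in((95,246),(473,184),(497,281),(114,346))]
for i in range(4):
    d=q[(i+1)%4]-q[i]; print("car",q[i].round(4),np.linalg.norm(d).round(4),np.degrees(np.arctan2(d[1],d[0])).round(1))
# dark bar pixels
im=c["frame"]; g=cv2.cvtColor(im,cv2.COLOR_BGR2GRAY)
big=cv2.resize(g[215:260,320:470],None,fx=5,fy=5,interpolation=cv2.INTER_CUBIC)
big=(255*(big/255.)**.35).astype(np.uint8); cv2.imwrite("pics/bars.png",big)
s=capture("scene")["frame"][235:385,130:250]; s=(255*(s/255.)**.45).astype(np.uint8)
cv2.imwrite("pics/sc.png",cv2.resize(s,None,fx=4,fy=4,interpolation=cv2.INTER_CUBIC))
E
```

```text
[ 0.508  -0.0219  0.012 ] 0.2792 -79.4
[ 0.5596 -0.2963  0.012 ] 0.2666 9.9
[ 0.8222 -0.2503  0.012 ] 0.2789 100.0
[0.7738 0.0244 0.012 ] 0.2698 -170.1
disc [ 0.5677 -0.0664  0.066 ] [ 0.598  -0.2325  0.066 ] 0.16894301426994432 10.352560635932903
ring [ 0.5669 -0.0665  0.06  ] [ 0.5974 -0.2333  0.06  ] 0.1695408409934328 10.380854242927185
car [ 0.6998 -0.0194  0.024 ] 0.2197 -80.1
car [ 0.7376 -0.2358  0.024 ] 0.058 -169.2
car [ 0.6806 -0.2467  0.024 ] 0.2204 100.1
car [ 0.6419 -0.0298  0.024 ] 0.0588 10.1
```

View pics/bars.png

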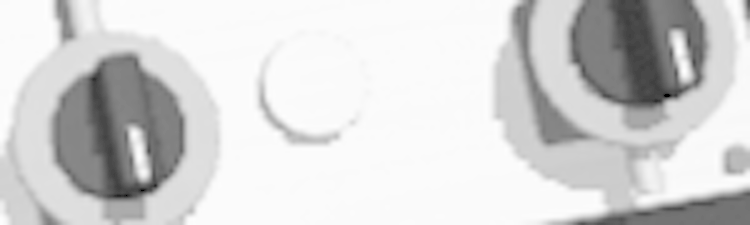

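```bash
python3 - <<'E'
from h import *
c=capture("scene")
for p,z in(((280,138),0),((274,248),0),((365,130),0),((410,150),0)): print(p,ray(c,p,z).round(3))
b=ray(c,(280,138),0)
for z in(.05,.1,.15,.2,.25):print(z,proj(c,[b[0],b[1],z]))
print(proj(c,[.266,.593,.231]))
E
```

```text
(280, 138) [0.387 0.503 0.   ]
(274, 248) [0.595 0.071 0.   ]
(365, 130) [0.574 0.64  0.   ]
(410, 150) [0.716 0.569 0.   ]
0.05 [np.float64(279.4219945463385), np.float64(120.23968823867072)]
0.1 [np.float64(278.8198470225351), np.float64(101.73756566990318)]
0.15 [np.float64(278.1920126218111), np.float64(82.44616518101545)]
0.2 [np.float64(277.53681186578945), np.float64(62.313881619520515)]
0.25 [np.float64(276.85241560220067), np.float64(41.28451081925169)]
[np.float64(251.74196888257623), np.float64(35.972165251316056)]
```

Emit:
{"fn": "move_arm", "kwargs": {"targets": [[[1.5, -3.3, 1], [0, 0, 0.03], 1], [[3, -6.6, 1], [0, 0, 0.06], 1], [[4.5, -9.9, 1], [0, 0, 0.09], 1], [[6, -13.2, 1], [0, 0, 0.12], 1], [[7.5, -16.5, 1], [0, 0, 0.16], 1], [[9, -19.8, 1], [0, 0, 0.19], 1], [[10.5, -23.1, 1], [0, 0, 0.22], 1], [[12, -26.4, 1], [0, 0, 0.25], 1], [[13.5, -29.6, 1], [0, 0, 0.28], 1], [[15, -32.9, 1], [0, 0, 0.31], 1], [[16.5, -36.2, 1], [0, 0, 0.34], 1], [[18, -39.5, 1], [0, 0, 0.37], 1], [[19.5, -42.8, 1], [0, 0, 0.4], 1], [[21, -46.1, 1], [0, 0, 0.43], 1], [[22.5, -49.4, 1], [0, 0, 0.47], 1], [[24, -52.7, 1], [0, 0, 0.5], 1], [[25.5, -56, 1], [0, 0, 0.53], 1], [[27, -59.3, 1], [0, 0, 0.56], 1], [[28.5, -62.6, 1], [0, 0, 0.59], 1], [[30.1, -65.9, 0], [0, 0, 0.62], 1]]}}

```text
time_s: 2.22
ee_pos: [0.5685, -0.0678, 0.2333]
tool_rot: [[-0.98, -0.199, 0.004], [-0.199, 0.98, 0.001], [-0.004, -0.0, -1.0]]
ft_force: [0.7, 0.8, -0.4]
finger_gap: 0.0852
grip_force: 0.0
```

```bash
cat > s.py <<'E'
from h import *
o=robot.get_obs(); R=np.array(o["tool_rot"])
print(round(o["time_s"],2),np.round(o["ee_pos"],4),"yangle",np.degrees(np.arctan2(R[1,1],R[0,1])).round(2),"z",R[:,2].round(3),"q",np.round(o["qpos"],2),"F",np.round(o["ft_force"],1),np.round(o["ft_torque"],2),o["finger_gap"],o["grip_force"])
E
python3 s.py
```

```text
2.22 [ 0.5685 -0.0678  0.2333] yangle 101.46 z [ 0.004  0.001 -1.   ] q [-0.48  0.18  0.6   1.68 -0.11  1.3   1.91] F [ 0.7  0.8 -0.4] [-0.02 -0.05  0.04] 0.08523025043333068 0.0
```

Emit:
{"fn": "move_arm", "kwargs": {"targets": [[[0, 0.1, -3.5], [0, 0, 0], 1], [[0, 0.1, -7], [0, 0, 0], 1], [[0, 0.1, -10.5], [0, 0, 0], 1], [[0, 0.1, -13], [0, 0, 0], 1], [[0, 0.1, -15], [0, 0, 0], 1], [[0, 0.1, -15.9], [0, 0, 0], 1], [[0, 0.1, -15.9], [0, 0, 0], 1], [[0, 0.1, -15.9], [0, 0, 0], 0]], "grip_force": 50}}

```text
time_s: 2.88
ee_pos: [0.5675, -0.0651, 0.073]
tool_rot: [[-0.98, -0.197, 0.0], [-0.197, 0.98, -0.0], [-0.0, -0.0, -1.0]]
ft_force: [0.1, 0.5, 0.3]
finger_gap: 0.0757
grip_force: 0.0
```

```bash
python3 s.py; python3 -c "
from h import *
c=capture('scene')['frame'][150:400,100:400]; c=(255*(c/255.)**.6).astype(np.uint8); cv2.imwrite('pics/g1.png',cv2.resize(c,None,fx=2,fy=2))"
```

```text
2.88 [ 0.5675 -0.0651  0.073 ] yangle 101.35 z [ 0. -0. -1.] q [-0.43  0.34  0.56  1.86 -0.21  1.    1.99] F [0.1 0.5 0.3] [0.02 0.02 0.02] 0.0756691877206266 0.0
```

View pics/g1.png

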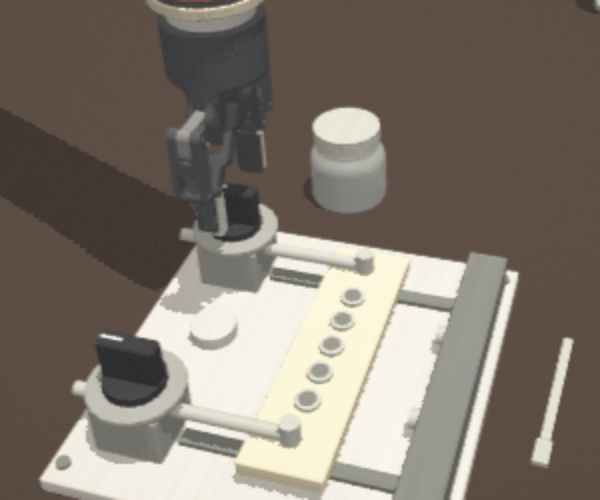

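Emit:
{"fn": "move_arm", "kwargs": {"targets": [[[0, -0.1, 0], [0, 0, 0], -1], [[0, -0.1, 0], [0, 0, 0], -1], [[0, -0.1, 0], [0, 0, 0], -1], [[0, -0.1, 0], [0, 0, 0], -1], [[0, -0.1, 0], [0, 0, 0], -1], [[0, -0.1, 0], [0, 0, 0], -1], [[0, -0.1, 0], [0, 0, 0], -1], [[0, -0.1, 0], [0, 0, 0], -1]], "grip_force": 40}}

```text
time_s: 3.6
ee_pos: [0.5677, -0.0669, 0.0731]
tool_rot: [[-0.981, -0.195, 0.001], [-0.195, 0.981, -0.001], [-0.001, -0.001, -1.0]]
ft_force: [-0.9, -2.3, 5.6]
finger_gap: 0.0128
grip_force: 42.6
```

```bash
python3 s.py
```

```text
3.6 [ 0.5677 -0.0669  0.0731] yangle 101.27 z [ 0.001 -0.001 -1.   ] q [-0.43  0.34  0.56  1.86 -0.22  0.99  1.99] F [-0.9 -2.3  5.6] [-0.58  0.16 -0.45] 0.012814716323241463 42.64531195163727
```

Emit:
{"fn": "move_arm", "kwargs": {"targets": [[[0, 0, 0], [0, 0, -0.1], -1], [[0, 0, 0], [0, 0, -0.2], -1], [[0, 0, 0], [0, 0, -0.3], -1], [[0, 0, 0], [0, 0, -0.4], -1], [[0, 0, 0], [0, 0, -0.5], -1], [[0, 0, 0], [0, 0, -0.6], -1], [[0, 0, 0], [0, 0, -0.7], -1], [[0, 0, 0], [0, 0, -0.8], -1], [[0, 0, 0], [0, 0, -0.9], -1], [[0, 0, 0], [0, 0, -1.0], -1], [[0, 0, 0], [0, 0, -1.1], -1], [[0, 0, 0], [0, 0, -1.2], -1], [[0, 0, 0], [0, 0, -1.3], -1], [[0, 0, 0], [0, 0, -1.37], -1], [[0, 0, 0], [0, 0, -1.37], -1], [[0, 0, 0], [0, 0, -1.37], -1]]}}

```text
time_s: 4.93
ee_pos: [0.5675, -0.0675, 0.0731]
tool_rot: [[-0.387, 0.922, 0.001], [0.922, 0.387, -0.002], [-0.002, 0.0, -1.0]]
ft_force: [-2.1, -4.6, 8.1]
finger_gap: 0.0129
grip_force: 41.9
```

```bash
python3 s.py
```

```text
4.93 [ 0.5675 -0.0675  0.0731] yangle 22.77 z [ 0.001 -0.002 -1.   ] q [-0.65  0.41  0.84  1.87 -0.36  1.02  0.74] F [-2.1 -4.6  8.1] [-1.02  0.28 -0.12] 0.012924699105822224 41.9388610124588
```

Emit:
{"fn": "move_arm", "kwargs": {"targets": [[[0, 0, 0], [0, 0, -1.37], 1], [[0, 0, 0], [0, 0, -1.37], 1], [[0, 0, 0], [0, 0, -1.37], 1], [[0, 0, 0], [0, 0, -1.37], 1], [[0, 0, 0], [0, 0, -1.37], 1], [[0, 0, 3], [0, 0, -1.37], 1], [[0, 0, 6], [0, 0, -1.37], 1]]}}

```text
time_s: 5.52
ee_pos: [0.5657, -0.0655, 0.1318]
tool_rot: [[0.464, 0.886, -0.004], [0.886, -0.464, -0.0], [-0.002, -0.003, -1.0]]
ft_force: [0.2, 0.2, -0.4]
finger_gap: 0.0854
grip_force: 0.0
```

```bash
python3 s.py; python3 -c "
from h import *
c=capture('top')['frame'][85:285,280:480]; c=(255*(c/255.)**.6).astype(np.uint8); cv2.imwrite('pics/t1.png',cv2.resize(c,None,fx=3,fy=3))"
```

```text
5.52 [ 0.5657 -0.0655  0.1318] yangle -27.62 z [-0.004 -0.    -1.   ] q [-0.84  0.42  1.11  1.82 -0.41  1.16 -0.08] F [ 0.2  0.2 -0.4] [-0.01 -0.06  0.03] 0.08538426515447463 0.0
```

View pics/t1.png

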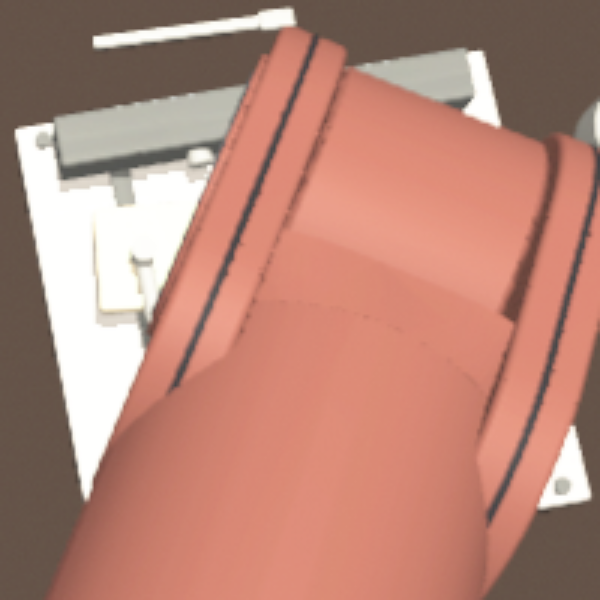

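Emit:
{"fn": "move_arm", "kwargs": {"targets": [[[0, 0, 4], [0, 0, 0.1], 1], [[0.2, -1, 6], [0, 0, 0.22], 1], [[0.4, -2, 6], [0, 0, 0.34], 1], [[0.6, -3, 6], [0, 0, 0.46], 1], [[0.8, -4, 6], [0, 0, 0.58], 1], [[1, -5, 6], [0, 0, 0.7], 1], [[1.2, -6, 6], [0, 0, 0.82], 1], [[1.4, -7, 6], [0, 0, 0.94], 1], [[1.6, -8, 6], [0, 0, 1.06], 1], [[1.8, -9, 6], [0, 0, 1.18], 1], [[2, -10, 6], [0, 0, 1.3], 1], [[2.2, -11, 6], [0, 0, 1.42], 1], [[2.4, -12, 6], [0, 0, 1.54], 1], [[2.6, -13, 6], [0, 0, 1.66], 1], [[2.8, -14, 6], [0, 0, 1.78], 1], [[3, -15, 6], [0, 0, 1.9], 1], [[3.1, -16, 6], [0, 0, 2.02], 1], [[3.1, -16.7, 6], [0, 0, 2.14], 1], [[3.1, -16.7, 6], [0, 0, 2.26], 1], [[3.1, -16.7, 6], [0, 0, 2.26], 1]]}}

```text
time_s: 7.23
ee_pos: [0.5979, -0.2335, 0.1922]
tool_rot: [[-0.976, -0.216, -0.0], [-0.216, 0.976, 0.0], [0.0, 0.0, -1.0]]
ft_force: [-0.1, -0.2, 0.0]
finger_gap: 0.0854
grip_force: 0.0
```

```bash
python3 s.py; python3 -c "
from h import *
a=capture('top')['frame'][85:285,280:480]; c=capture('scene')['frame'][220:420,120:370]; 
r=np.hstack([a,c[:,:]]);r=(255*(r/255.)**.5).astype(np.uint8); cv2.imwrite('pics/t2.png',cv2.resize(r,None,fx=1.77,fy=1.77,interpolation=cv2.INTER_CUBIC))"
```

```text
7.23 [ 0.5979 -0.2335  0.1922] yangle 102.5 z [-0.  0. -1.] q [-0.2   0.39  0.66  1.56 -0.25  1.27  2.29] F [-0.1 -0.2  0. ] [ 0.01  0.01 -0.04] 0.0853916841055448 0.0
```

View pics/t2.png

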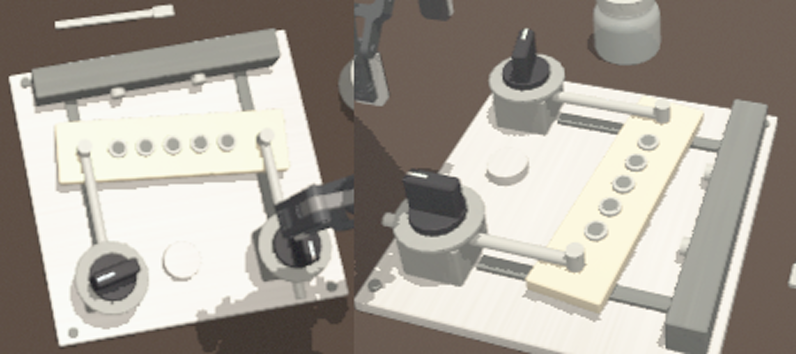

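Emit:
{"fn": "move_arm", "kwargs": {"targets": [[[0, 0, -3.5], [0, 0, 0], 1], [[0, 0, -7], [0, 0, 0], 1], [[0, 0, -10], [0, 0, 0], 1], [[0, 0, -12], [0, 0, 0], 1], [[0, 0, -12], [0, 0, 0], 1], [[0, 0, -12], [0, 0, 0], -1], [[0, 0, -12], [0, 0, 0], -1], [[0, 0, -12], [0, 0, 0], -1], [[0, 0, -12], [0, 0, 0], -1], [[0, 0, -12], [0, 0, 0], -1], [[0, 0, -12], [0, 0, 0], -1], [[0, 0, -12], [0, 0, 0], -1], [[0, 0, -12], [0, 0, 0], -1], [[0, 0, -12], [0, 0, 0], -1]]}}

```text
time_s: 8.5
ee_pos: [0.5988, -0.2341, 0.0735]
tool_rot: [[-0.978, -0.21, 0.002], [-0.21, 0.978, -0.001], [-0.002, -0.002, -1.0]]
ft_force: [1.4, -2.5, 7.4]
finger_gap: 0.0132
grip_force: 42.5
```

```bash
python3 s.py
```

```text
8.5 [ 0.5988 -0.2341  0.0735] yangle 102.13 z [ 0.002 -0.001 -1.   ] q [-0.17  0.5   0.62  1.68 -0.32  1.06  2.34] F [ 1.4 -2.5  7.4] [-0.56 -0.13 -0.62] 0.013238633550456416 42.521764039993286
```

Emit:
{"fn": "move_arm", "kwargs": {"targets": [[[0, 0, 0], [0, 0, -0.1], -1], [[0, 0, 0], [0, 0, -0.2], -1], [[0, 0, 0], [0, 0, -0.3], -1], [[0, 0, 0], [0, 0, -0.4], -1], [[0, 0, 0], [0, 0, -0.5], -1], [[0, 0, 0], [0, 0, -0.6], -1], [[0, 0, 0], [0, 0, -0.7], -1], [[0, 0, 0], [0, 0, -0.8], -1], [[0, 0, 0], [0, 0, -0.9], -1], [[0, 0, 0], [0, 0, -1.0], -1], [[0, 0, 0], [0, 0, -1.1], -1], [[0, 0, 0], [0, 0, -1.2], -1], [[0, 0, 0], [0, 0, -1.3], -1], [[0, 0, 0], [0, 0, -1.4], -1], [[0, 0, 0], [0, 0, -1.43], -1], [[0, 0, 0], [0, 0, -1.43], -1]]}}

```text
time_s: 9.83
ee_pos: [0.5982, -0.2352, 0.0735]
tool_rot: [[-0.343, 0.939, 0.001], [0.939, 0.343, -0.003], [-0.003, 0.0, -1.0]]
ft_force: [-1.5, -5.4, 7.5]
finger_gap: 0.0133
grip_force: 39.4
```

Emit:
{"fn": "move_arm", "kwargs": {"targets": [[[0, 0, 0], [0, 0, 0], 1], [[0, 0, 0], [0, 0, 0], 1], [[0, 0, 0], [0, 0, 0], 1], [[0, 0, 0], [0, 0, 0], 1], [[0, 0, 0], [0, 0, 0], 1], [[0, 0, 3], [0, 0, 0], 1], [[0, 0, 6], [0, 0, 0], 1], [[0, 0, 9], [0, 0, 0], 1], [[0, 0, 9], [0, 0, 0], 1]]}}

```text
time_s: 10.58
ee_pos: [0.6002, -0.2346, 0.168]
tool_rot: [[-0.346, 0.938, 0.007], [0.938, 0.346, -0.002], [-0.004, 0.006, -1.0]]
ft_force: [0.3, -1.5, 0.8]
finger_gap: 0.0852
grip_force: 0.0
```

```bash
python3 s.py; python3 -c "
from h import *
a=capture('top')['frame'][85:285,280:480]; c=capture('scene')['frame'][220:420,120:370]; 
r=np.hstack([a,c[:,:]]);r=(255*(r/255.)**.5).astype(np.uint8); cv2.imwrite('pics/t3.png',cv2.resize(r,None,fx=1.77,fy=1.77,interpolation=cv2.INTER_CUBIC))"
```

```text
10.58 [ 0.6002 -0.2346  0.168 ] yangle 20.26 z [ 0.007 -0.002 -1.   ] q [-0.43  0.52  1.01  1.6  -0.46  1.27  1.02] F [ 0.3 -1.5  0.8] [-0.06 -0.01 -0.06] 0.08523725213675307 0.0
```

View pics/t3.png

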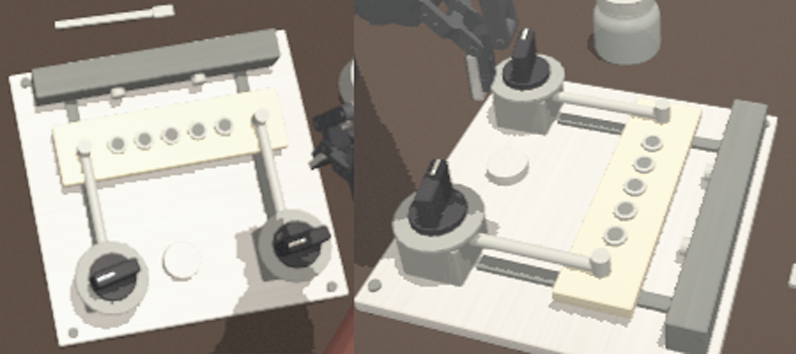

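Emit:
{"fn": "move_arm", "kwargs": {"targets": [[[-0.7, 3.5, 0], [0, 0, 0], 1], [[-1.3, 7, 0], [0, 0, 0], 1], [[-1.9, 10.5, 0], [0, 0, 0], 1], [[-2.5, 13.5, 0], [0, 0, 0], 1], [[-3.1, 16.7, 0], [0, 0, 0], 1], [[-3.1, 16.7, 0], [0, 0, 0], 1], [[-3.1, 16.7, 0], [0, 0, 0], 1], [[-3.1, 16.7, -3.5], [0, 0, 0], 1], [[-3.1, 16.7, -7], [0, 0, 0], 1], [[-3.1, 16.7, -9], [0, 0, 0], 1], [[-3.1, 16.7, -9], [0, 0, 0], 1]]}}

```text
time_s: 11.6
ee_pos: [0.5638, -0.067, 0.0678]
tool_rot: [[-0.345, 0.939, -0.007], [0.939, 0.345, -0.001], [0.001, -0.007, -1.0]]
ft_force: [-0.2, -0.1, -0.4]
finger_gap: 0.0854
grip_force: 0.0
```

```bash
python3 s.py
```

```text
11.6 [ 0.5638 -0.067   0.0678] yangle 20.18 z [-0.007 -0.001 -1.   ] q [-0.75  0.48  0.99  1.88 -0.46  1.04  0.79] F [-0.2 -0.1 -0.4] [ 0.05  0.01 -0.02] 0.08542247286191273 0.0
```

Emit:
{"fn": "move_arm", "kwargs": {"targets": [[[0, 0, 0], [0, 0, 0], 1], [[0, 0, 0], [0, 0, 0], 1], [[0, 0, 0], [0, 0, 0], 1]]}}

```text
time_s: 11.85
ee_pos: [0.5681, -0.0668, 0.0739]
tool_rot: [[-0.346, 0.938, 0.002], [0.938, 0.346, -0.0], [-0.001, 0.002, -1.0]]
ft_force: [0.5, -0.0, -0.5]
finger_gap: 0.0857
grip_force: 0.0
```

Emit:
{"fn": "move_arm", "kwargs": {"targets": [[[0, 0, 0], [0, 0, 0], -1], [[0, 0, 0], [0, 0, 0], -1], [[0, 0, 0], [0, 0, 0], -1], [[0, 0, 0], [0, 0, 0], -1], [[0, 0, 0], [0, 0, 0], -1], [[0, 0, 0], [0, 0, 0], -1], [[0, 0, 0], [0, 0, 0], -1], [[0, 0, 0], [0, 0, 0], -1]]}}

```text
time_s: 12.52
ee_pos: [0.5668, -0.0659, 0.0725]
tool_rot: [[-0.347, 0.938, -0.001], [0.938, 0.347, 0.0], [0.001, -0.001, -1.0]]
ft_force: [-3.3, 1.2, 4.5]
finger_gap: 0.0132
grip_force: 42.3
```

```bash
python3 s.py
```

```text
12.52 [ 0.5668 -0.0659  0.0725] yangle 20.28 z [-0.001  0.    -1.   ] q [-0.76  0.48  1.    1.87 -0.46  1.04  0.78] F [-3.3  1.2  4.5] [0.19 0.78 0.  ] 0.013208515011015219 42.31039881706238
```

Emit:
{"fn": "move_arm", "kwargs": {"targets": [[[0, 0, 0], [0, 0, -0.1], -1], [[0, 0, 0], [0, 0, -0.2], -1], [[0, 0, 0], [0, 0, -0.3], -1], [[0, 0, 0], [0, 0, -0.4], -1], [[0, 0, 0], [0, 0, -0.5], -1], [[0, 0, 0], [0, 0, -0.6], -1], [[0, 0, 0], [0, 0, -0.7], -1], [[0, 0, 0], [0, 0, -0.8], -1], [[0, 0, 0], [0, 0, -0.9], -1], [[0, 0, 0], [0, 0, -1.0], -1], [[0, 0, 0], [0, 0, -1.1], -1], [[0, 0, 0], [0, 0, -1.2], -1], [[0, 0, 0], [0, 0, -1.2], -1], [[0, 0, 0], [0, 0, -1.2], -1]]}}

```text
time_s: 13.68
ee_pos: [0.5682, -0.0662, 0.0726]
tool_rot: [[0.747, 0.665, 0.002], [0.665, -0.747, -0.001], [0.001, 0.002, -1.0]]
ft_force: [5.2, -1.0, -1.2]
finger_gap: 0.013
grip_force: 41.2
```

```bash
python3 s.py
```

```text
13.68 [ 0.5682 -0.0662  0.0726] yangle -48.3 z [ 0.002 -0.001 -1.   ] q [-0.9   0.66  1.26  1.88 -0.7   1.14 -0.22] F [ 5.2 -1.  -1.2] [-0.34 -1.31 -0.06] 0.012996948244835504 41.233885288238525
```

Emit:
{"fn": "move_arm", "kwargs": {"targets": [[[0, 0, 0], [0, 0, -0.03], -1], [[0, 0, 0], [0, 0, -0.06], -1], [[0, 0, 0], [0, 0, -0.09], -1], [[0, 0, 0], [0, 0, -0.12], -1], [[0, 0, 0], [0, 0, -0.12], -1]]}}

```text
time_s: 14.1
ee_pos: [0.5683, -0.0663, 0.0726]
tool_rot: [[0.821, 0.571, 0.002], [0.571, -0.821, -0.001], [0.001, 0.002, -1.0]]
ft_force: [6.6, -3.1, -3.5]
finger_gap: 0.0132
grip_force: 41.9
```

```bash
python3 s.py
```

```text
14.1 [ 0.5683 -0.0663  0.0726] yangle -55.19 z [ 0.002 -0.001 -1.   ] q [-0.91  0.68  1.28  1.88 -0.72  1.15 -0.32] F [ 6.6 -3.1 -3.5] [-0.52 -1.39  0.35] 0.013245673999792052 41.874364614486694
```

Emit:
{"fn": "move_arm", "kwargs": {"targets": [[[0, 0, 0], [0, 0, -0.03], -1], [[0, 0, 0], [0, 0, -0.06], -1], [[0, 0, 0], [0, 0, -0.06], -1]]}}

```text
time_s: 14.35
ee_pos: [0.5682, -0.0663, 0.0726]
tool_rot: [[0.853, 0.522, 0.002], [0.522, -0.853, -0.002], [0.001, 0.002, -1.0]]
ft_force: [5.7, -3.4, -1.4]
finger_gap: 0.0133
grip_force: 66.9
```

```bash
python3 s.py
```

```text
14.35 [ 0.5682 -0.0663  0.0726] yangle -58.5 z [ 0.002 -0.002 -1.   ] q [-0.91  0.69  1.29  1.88 -0.73  1.15 -0.37] F [ 5.7 -3.4 -1.4] [-0.69 -1.15  1.67] 0.01331124001260841 66.92618655972183
```

Emit:
{"fn": "move_arm", "kwargs": {"targets": [[[0, 0, 0], [0, 0, 0.05], -1], [[0, 0, 0], [0, 0, 0.05], 1], [[0, 0, 0], [0, 0, 0.05], 1], [[0, 0, 0], [0, 0, 0.05], 1], [[0, 0, 0], [0, 0, 0.05], 1], [[0, 0, 0], [0, 0, 0.05], 1], [[0, 0, 3], [0, 0, 0.05], 1], [[0, 0, 6], [0, 0, 0.05], 1], [[0, 0, 9], [0, 0, 0.05], 1]]}}

```text
time_s: 15.1
ee_pos: [0.5665, -0.0662, 0.1629]
tool_rot: [[0.829, 0.56, -0.002], [0.56, -0.829, -0.001], [-0.002, 0.0, -1.0]]
ft_force: [-0.3, 0.3, 0.4]
finger_gap: 0.0854
grip_force: 0.0
```

Emit:
{"fn": "move_arm", "kwargs": {"targets": [[[0.3, -1.5, 0], [0, 0, 0.1], 1], [[0.6, -3, 0], [0, 0, 0.2], 1], [[0.9, -4.5, 0], [0, 0, 0.3], 1], [[1.2, -6, 0], [0, 0, 0.4], 1], [[1.5, -7.5, 0], [0, 0, 0.5], 1], [[1.8, -9, 0], [0, 0, 0.6], 1], [[2.1, -10.5, 0], [0, 0, 0.7], 1], [[2.4, -12, 0], [0, 0, 0.8], 1], [[2.7, -13.5, 0], [0, 0, 0.9], 1], [[3, -15, 0], [0, 0, 1.0], 1], [[3.1, -16.7, 0], [0, 0, 1.1], 1], [[3.1, -16.7, 0], [0, 0, 1.2], 1], [[3.1, -16.7, 0], [0, 0, 1.3], 1], [[3.1, -16.7, 0], [0, 0, 1.33], 1], [[3.1, -16.7, 0], [0, 0, 1.33], 1], [[3.1, -16.7, 0], [0, 0, 1.33], 1]]}}

```text
time_s: 16.43
ee_pos: [0.5979, -0.2331, 0.1622]
tool_rot: [[-0.345, 0.939, -0.0], [0.939, 0.345, 0.0], [0.0, -0.0, -1.0]]
ft_force: [-0.3, -0.2, 0.3]
finger_gap: 0.0855
grip_force: 0.0
```

```bash
python3 s.py; python3 -c "
from h import *
a=capture('top')['frame'][85:285,280:480]; c=capture('scene')['frame'][220:420,120:370]; 
r=np.hstack([a,c[:,:]]);r=(255*(r/255.)**.5).astype(np.uint8); cv2.imwrite('pics/t4.png',cv2.resize(r,None,fx=1.77,fy=1.77,interpolation=cv2.INTER_CUBIC))"
```

```text
16.43 [ 0.5979 -0.2331  0.1622] yangle 20.19 z [-0.  0. -1.] q [-0.37  0.49  0.92  1.61 -0.41  1.25  0.97] F [-0.3 -0.2  0.3] [ 0.03 -0.   -0.03] 0.08549553110131888 0.0
```

View pics/t4.png

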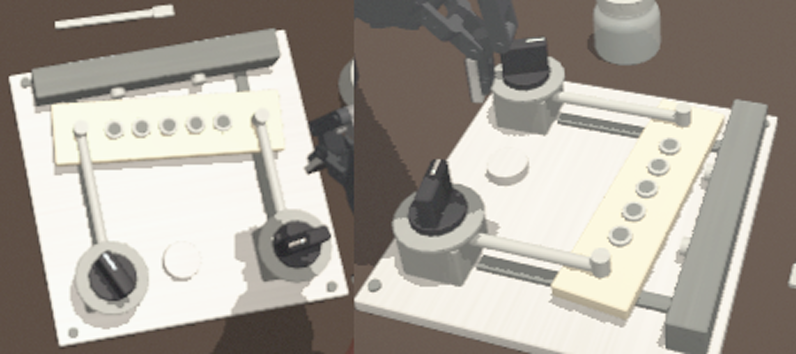

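Emit:
{"fn": "move_arm", "kwargs": {"targets": [[[0, 0, -3], [0, 0, 0], 1], [[0, 0, -6], [0, 0, 0], 1], [[0, 0, -8], [0, 0, 0], 1], [[0, 0, -9], [0, 0, 0], 1], [[0, 0, -9], [0, 0, 0], 1], [[0, 0, -9], [0, 0, 0], -1], [[0, 0, -9], [0, 0, 0], -1], [[0, 0, -9], [0, 0, 0], -1], [[0, 0, -9], [0, 0, 0], -1], [[0, 0, -9], [0, 0, 0], -1], [[0, 0, -9], [0, 0, 0], -1], [[0, 0, -9], [0, 0, 0], -1], [[0, 0, -9], [0, 0, 0], -1], [[0, 0, -9], [0, 0, 0], -1]]}}

```text
time_s: 17.7
ee_pos: [0.5976, -0.2334, 0.0731]
tool_rot: [[-0.346, 0.938, -0.001], [0.938, 0.346, 0.0], [0.0, -0.0, -1.0]]
ft_force: [-4.7, 1.2, 8.0]
finger_gap: 0.0132
grip_force: 41.3
```

```bash
python3 s.py
```

```text
17.7 [ 0.5976 -0.2334  0.0731] yangle 20.25 z [-0.001  0.    -1.   ] q [-0.33  0.58  0.86  1.69 -0.48  1.1   1.03] F [-4.7  1.2  8. ] [0.2  1.02 0.03] 0.01323310315515431 41.33656203746796
```

Emit:
{"fn": "move_arm", "kwargs": {"targets": [[[0, 0, 0], [0, 0, -0.1], -1], [[0, 0, 0], [0, 0, -0.2], -1], [[0, 0, 0], [0, 0, -0.3], -1], [[0, 0, 0], [0, 0, -0.4], -1], [[0, 0, 0], [0, 0, -0.5], -1], [[0, 0, 0], [0, 0, -0.6], -1], [[0, 0, 0], [0, 0, -0.7], -1], [[0, 0, 0], [0, 0, -0.8], -1], [[0, 0, 0], [0, 0, -0.9], -1], [[0, 0, 0], [0, 0, -1.0], -1], [[0, 0, 0], [0, 0, -1.1], -1], [[0, 0, 0], [0, 0, -1.2], -1], [[0, 0, 0], [0, 0, -1.25], -1], [[0, 0, 0], [0, 0, -1.28], -1], [[0, 0, 0], [0, 0, -1.28], -1]]}}

```text
time_s: 18.95
ee_pos: [0.5986, -0.2338, 0.0731]
tool_rot: [[0.8, 0.6, 0.001], [0.6, -0.8, -0.002], [0.0, 0.002, -1.0]]
ft_force: [0.9, -1.8, 5.1]
finger_gap: 0.0129
grip_force: 41.0
```

```bash
python3 s.py
```

```text
18.95 [ 0.5986 -0.2338  0.0731] yangle -53.15 z [ 0.001 -0.002 -1.   ] q [-0.48  0.73  1.14  1.7  -0.71  1.19 -0.09] F [ 0.9 -1.8  5.1] [-0.53 -0.08 -0.1 ] 0.012944459948679425 40.953816175460815
```

Not yet at the stop; continue gently.

Emit:
{"fn": "move_arm", "kwargs": {"targets": [[[0, 0, 0], [0, 0, -0.02], -1], [[0, 0, 0], [0, 0, -0.04], -1], [[0, 0, 0], [0, 0, -0.06], -1], [[0, 0, 0], [0, 0, -0.06], -1]]}}

```text
time_s: 19.28
ee_pos: [0.5988, -0.2337, 0.0732]
tool_rot: [[0.834, 0.552, 0.002], [0.552, -0.834, -0.001], [0.001, 0.002, -1.0]]
ft_force: [1.0, -2.5, 6.5]
finger_gap: 0.0129
grip_force: 49.4
```

```bash
python3 s.py
```

```text
19.28 [ 0.5988 -0.2337  0.0732] yangle -56.51 z [ 0.002 -0.001 -1.   ] q [-0.49  0.74  1.15  1.7  -0.72  1.19 -0.14] F [ 1.  -2.5  6.5] [-0.64 -0.29  0.73] 0.012894847604600168 49.3919312953949
```

Emit:
{"fn": "move_arm", "kwargs": {"targets": [[[0, 0, 0], [0, 0, -0.03], -1], [[0, 0, 0], [0, 0, -0.03], -1], [[0, 0, 0], [0, 0, 0.02], -1], [[0, 0, 0], [0, 0, 0.02], 1], [[0, 0, 0], [0, 0, 0.02], 1], [[0, 0, 0], [0, 0, 0.02], 1], [[0, 0, 0], [0, 0, 0.02], 1], [[0, 0, 0], [0, 0, 0.02], 1], [[0, 0, 3], [0, 0, 0.02], 1], [[0, 0, 6], [0, 0, 0.02], 1], [[0, 0, 9], [0, 0, 0.02], 1], [[0, 0, 12], [0, 0, 0.02], 1], [[-3, -3, 14], [0, 0, 0.02], 1], [[-6, -6, 14], [0, 0, 0.02], 1], [[-6, -6, 14], [0, 0, 0.02], 1], [[-6, -6, 14], [0, 0, 0.02], 1]]}}

```text
time_s: 20.62
ee_pos: [0.5352, -0.2961, 0.2132]
tool_rot: [[0.826, 0.563, 0.001], [0.563, -0.826, 0.0], [0.001, 0.0, -1.0]]
ft_force: [0.7, 1.0, 0.2]
finger_gap: 0.0852
grip_force: 0.0
```

```bash
python3 s.py; python3 -c "
from h import *
a=capture('top')['frame'][85:285,280:480]; c=capture('scene')['frame'][220:420,120:370]; 
r=np.hstack([a,c[:,:]]);r=(255*(r/255.)**.5).astype(np.uint8); cv2.imwrite('pics/t5.png',cv2.resize(r,None,fx=1.77,fy=1.77,interpolation=cv2.INTER_CUBIC))"
```

```text
20.62 [ 0.5352 -0.2961  0.2132] yangle -55.73 z [ 0.001  0.    -1.   ] q [-0.49  0.56  1.3   1.63 -0.55  1.38 -0.09] F [0.7 1.  0.2] [ 0.   -0.05 -0.02] 0.08524270786884286 0.0
```

View pics/t5.png

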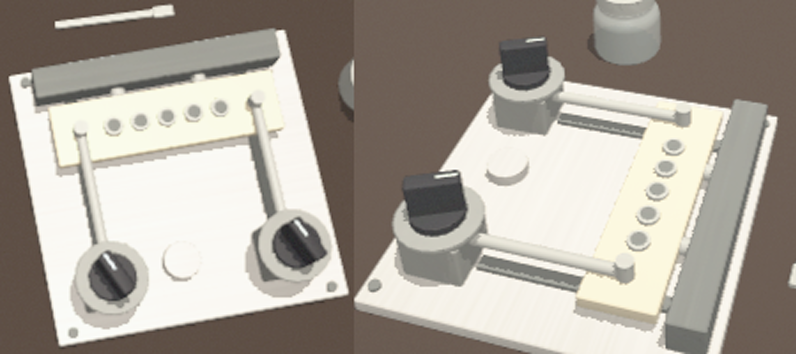

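The last picture shows the carriage against the dock bumpers at (118,93) and (200,80). Its near edge runs from (60,166) to (283,127), parallel to the dock, and the gripper is clear of the knobs.

```bash
python3 -c "
from cell import robot
print(robot.close_job())"
```

```text
the job is handed in; nothing more can be done
None
```

The carriage is home against the dock and looks square to it in the last picture; I turned the knobs left, right, left, right until each reached its stop, kept the skew to about 6.5 degrees, let go of both, and handed in at about 21 s. One slip: after the first left turn a wrong command made the gripper keep turning as it opened, which moved that knob a few degrees further (about 81 in all) with no other effect seen.

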